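# Draw the bottom slide case from the dispenser and square it up in the reader

### The arm

A 6-joint arm with a two-finger parallel gripper is mounted at the origin on the work surface. World frame = base frame: x ahead of the robot, y to its left, z up, the work surface at z = 0. Lengths are in mm, angles in rad, forces in N, time in s.
With the tool pointing down it reaches from about 300 to 875 mm from the base axis. Payload 4.2 kg.
Tool frame: the origin (TCP) lies between the finger pads; the fingertips stand 19 mm ahead of it and the grasp point (between the pads) is the TCP; x points along the fingers, z is the direction in which the jaws open and shut, and the axes are right-handed (so a half turn about x gives the same grasp; the last joint's range is limited). The gripper opens to 85 mm and grips with 20 to 120 N. Pads are 22 mm wide; open, the fingers measure 114 mm over their backs; the gripper's body (76 mm by 85 mm) begins 54 mm behind the grasp point. The pads swing forward as they close: fully open they stand 13 mm farther back than shut.
Start: joints at [-1.16, 0.32, 1.565, -0, 1.257, -0.02], TCP at [240.123, -522.475, 250.338] pointing down, gripper open.
Joint ranges: [-3.11, 3.11], [-0.84, 2.01], [0.21, 2.61], [-1.34, 4.49], [0.05, 2.63], [-2.56, 2.56]. Speed limits (rad/s): [2.57, 2.57, 3.14, 3.14, 3.14, 3.14].

### API

Orientations are given as a 3x3 rotation matrix whose columns are the frame's x, y, z axes.
In Python, from bench import env gives the robot as it stands.
- The arm moves only by the tool drive_tool, never from a script. Its argument "commands" is text: rows parted by semicolons, each of 7 numbers parted by spaces: the turn, a rotation vector about the world's x, y, z in degrees, then the shift along the world's x, y, z in cm, then the opening, from 0 (shut) to 1 (fully open). In form: rx ry rz tx ty tz grip; .... A call has exactly 5 rows; each row shifts and turns the commanded pose from where the row before left it; what a row does not reach is not made up. A row lasts 1/12 s, in which the tool goes at most 41.7 mm and 7.16 degrees, less where a joint would pass 70% of its speed; a pose out of reach is approached as far as the arm can. A call with a gripper value outside its range is refused whole. The fingers move at their own pace and stop on an object; the grip force is fixed at half the most. Time passes only in rows, so rows that do not move let the fingers close, or fill a call up. It gives the time, the measured TCP pose, the force and the opening at its end, in the units of the state.
- env.observe(): the state, without advancing time (a new reading comes with each control period).
- env.snapshot(name): name is "scene" or "top" or "wrist"; returns the picture (420x560x3 uint8, red, green, blue); there is no depth.
- env.calibration(name): a dict with "K" (3x3 intrinsics, pixels), "position" and "rotation" of the camera in the world. Camera axes: x right, y down, z forward; pixel columns grow to the right and rows downward; lengths in mm; the calibration is good to about 2 mm. The wrist camera is an equidistant fisheye: a pixel r from the principal point sees the ray r / f radians off the axis. A picture is of the moment at which its call begins: read the wrist's pose just before it. calibration takes no time and is no camera call; for the wrist camera it gives the pose at the moment of the call.
- env.hand_in(): hands the job in, once; it reports no verdict.
Trained networks look in the newest picture that a camera, given by its name, has taken for a name from the list of things; names that differ only in an ending like _2 or _b are one class to them, and where a whole thing is asked for, a point or a joint stands for the part that bears it (a point fixed in the world has none). Each returns a list of dicts, best first, with "p" (0 to 1); they miss things now and then, are a little off and sometimes report something else, mostly with a low value. They report only what shows in the picture. A call takes as long as a camera call. They do not tell look-alikes from the thing itself.
- env.boxes_of(name, camera): "box" ([left, top, right, bottom] in pixels, round what is visible of it).
- env.masks_of(name, camera): "region" (420x560 bool, what is visible of it) and "box" ([left, top, right, bottom] in pixels, round what is visible of it).
- env.pinpoint(name, camera): "point" ([row, column] in pixels: a listed point, or the origin of a listed thing).
The state is a dict: "time_s": time; "joint_positions": joint angles; "joint_velocities": joint speeds; "joint_torque": joint torques, N m; "ee_pos": TCP position; "tool_rot": TCP orientation; "contact_force": force on the tool from outside, world axes, zero at the start; "torque": the same for the moment, N m; "opening": finger opening in mm.
Only numpy, scipy, OpenCV 4.12 (cv2) and the standard library are available. Lean on these libraries where they do the work, as an engineer would, in place of code of your own. Each camera call takes 0.05 s, during which the arm holds its last target.

### The job

Draw the bottom slide case out of the dispenser onto its apron, leaving the other cases in the stack to drop down level, then lay it flat on the reader's bed and slide it up so that its long side is flush against the steel stop rail, with the whole case on the bed. The cases hold glass slides: when you press on one or push it against something, do it gently. Leave the other things on the desk where they are.

Things in the scene. Friction and masses are not known exactly. Their poses are not given: they have to be found in the camera images.
- dispenser: gravity-fed magazine, fixed to the desk: white base 230 x 176 mm, its smooth flat deck 30 mm above the desk, aluminium walls round a stack of four flat cases. Origin on the desk under its middle; cases come out towards its -x, their long side lies along its y. Walls behind (+x) and at both ends of the stack rise to 92 mm above the desk.
- stack_floor (a point): point on the deck under the middle of the stack, 30 mm above the desk (dispenser x = +55 mm, y = 0)
- front_gap (a point): middle of the stack's front (dispenser x = +14 mm, 47.5 mm above the desk). Here two upright corner plates, 32 mm wide, 4 mm thick (|y| 51 to 83 mm, from 47.5 to 92.5 mm above the desk, front faces at this x), hold the upper cases back; one case passes beneath them. Between them the front is open.
- apron_mid (a point): middle of the apron: the deck going on in front of the stack, from dispenser x = +14 to -120 mm, 30 mm above the desk, with an 8 mm high guide along each end (inner faces at y = +/-81 mm)
- case_1_center (a point): centre of the bottom slide case: flat, closed plastic box, grey with a white foot, 70 mm (its x) x 150 mm (y) x 14 mm thick (z), 0.12 kg, lying on the deck. More than 40 N on the deck while it is drawn out of the stack, or 60 N on the reader, cracks its glass. It is too long to pinch by its ends; once out of the stack it can be gripped from above across its 70 mm.
- case_1_front (a point): middle of the bottom case's front top edge (its -x side). At the start the case sticks out 23 to 29 mm from under the others; only that front strip of its top is bare. Its underside is slick (friction about 0.15 on the deck, 0.2 elsewhere), its top rubbery (about 0.9): a shut fingertip pressed on the strip with 8 to 15 N, kept up all the way, drags it out.
- case_2_center (a point): centre of the second case from below, same size (70 x 150 x 14 mm, x y z); rests on the bottom one and drops 14 mm onto the deck when that is out
- case_3_center (a point): centre of the third case, same size; mass of the upper cases varies by some 40 percent
- case_4_center (a point): centre of the top case, same size
- reader: slide case reader, fixed to the desk. Origin on the desk surface; its flat white bed is 30 mm above the desk and runs from x = -85 mm to the steel stop rail at x = +65 mm, and +/-105 mm in y. The stop rail is 20 mm high above the bed, along the bed's far (+x) side, its face looking to -x. Behind it, from x = +95 mm, stands the housing, 100 mm high above the desk.
- stop_foot (a point): middle of the foot of the stop rail's face: on the bed, 30 mm above the desk, reader x = +65 mm, y = 0
- jar_a: specimen jar, 48 mm across, 65 mm high, stands on the desk; origin under its middle. Bystander.
- jar_b: specimen jar like the other, bystander
- sanitizer: hand-rub bottle, 60 mm across, 170 mm high; origin under its middle. Bystander.
- stamp: wooden hand stamp, 40 mm across, 72 mm high, upright. Bystander.
There are look-alikes about, which are no part of the job. Leave any turquoise look-alike of the part that bears case_4_center alone.

How it is judged (in metres and radians):
On the way:
1. the bottom case has been drawn clear of the stack and lies on the dispenser's apron (x of case_1_center in the frame of dispenser between -0.13 and -0.02 m and y of case_1_center in the frame of dispenser between -0.03 and 0.03 m and z of case_1_center in the frame of dispenser between 0.03 and 0.043 m), for 0.2 s.
At the end, for the whole second after the job is handed in: Bottom case flat and at rest on the reader's bed, long side within about 6 mm of the stop rail, parallel within 0.07 rad, centre within 32 mm of the bed's middle; the other three level in the stack, the lowest on the deck (heights within 5 mm, within 10 mm of stack centre along x) (x of case_1_center in the frame of reader between 0.024 and 0.034 m and y of case_1_center in the frame of reader between -0.032 and 0.032 m and z of case_1_center in the frame of reader between 0.032 and 0.042 m and angle between the x axis of case_1_center and the x axis of reader, either way round below 0.07 rad and angle between each of case_1_center, case_2_center, case_3_center, case_4_center's own z axis and vertical below 0.06 rad and linear speed of case_1 below 0.02 m/s and x of case_2_center in the frame of dispenser between 0.045 and 0.065 m and z of case_2_center in the frame of dispenser between 0.032 and 0.042 m and x of case_3_center in the frame of dispenser between 0.045 and 0.065 m and z of case_3_center in the frame of dispenser between 0.046 and 0.056 m and x of case_4_center in the frame of dispenser between 0.045 and 0.065 m and z of case_4_center in the frame of dispenser between 0.06 and 0.07 m); the robot touches nothing.
It fails at once if the bottom case is pressed on the dispenser with more than 40 N while it is being drawn out of the stack, or on the reader with more than 60 N ((contact force between case_1 and dispenser above 40 N and x of case_1_center in the frame of dispenser above -0.02 m) or contact force between case_1 and reader above 60 N).
It fails at once if one of the upper cases leaves the stack (distance of any of case_2_center, case_3_center, case_4_center from where it was at the start of the episode above 0.05 m).
It fails at once if a bystander is knocked over or shifted by more than 40 mm (distance of any of jar_a, jar_b, sanitizer, stamp from where it was at the start of the episode above 0.04 m or angle between any of jar_a, jar_b, sanitizer, stamp's own z axis and vertical above 0.5 rad).
It also fails if it takes over 72 s, if anything falls off the work surface, if the arm or the gripper's body presses on something with over 40 N, if the wrist force passes 120 N, or if a joint passes its speed limit or range.

## Working session

There is one attempt and no reset: what is moved stays moved. The work goes in short steps, Python scripts to look and compute and a tool call to move; the robot and the scene stay as the last step left them, time stands still between calls to the robot, and variables do not carry over. Pictures are saved under pics/ and viewed, and the job is handed in when it is done.

Besides the shell and the picture viewer there is one more tool, called as name(argument=value, ...) on one line, values as JSON. drive_tool: Moves the arm, as the interface text tells. Its arguments: {"type":"object","properties":{"commands":{"type":"string"}},"required":["commands"]}

```bash
mkdir -p pics; ls
cat > h.py <<'E'
import numpy as np, cv2
from bench import env
def snap(n,f):
    im=env.snapshot(n); cv2.imwrite('pics/'+f,im[:,:,::-1]); return im
def ray(cam,px,cal=None):  # px = (row,col)
    c=cal or env.calibration(cam); K=np.array(c['K']);R=np.array(c['rotation']);p=np.array(c['position'])
    x=(px[1]-K[0,2])/K[0,0]; y=(px[0]-K[1,2])/K[1,1]
    if cam=='wrist':
        r=np.hypot(x,y); d=np.array([x/r*np.sin(r),y/r*np.sin(r),np.cos(r)]) if r>1e-9 else np.array([0,0,1.])
    else: d=np.array([x,y,1.])
    return p,R@d
def at_z(cam,px,z,cal=None):
    p,d=ray(cam,px,cal); return p+d*(z-p[2])/d[2]
def proj(cam,P,cal=None):
    c=cal or env.calibration(cam); K=np.array(c['K']);R=np.array(c['rotation']);p=np.array(c['position'])
    v=R.T@(np.array(P,float)-p)
    if cam=='wrist':
        t=np.arctan2(np.hypot(v[0],v[1]),v[2]); h=np.hypot(v[0],v[1]); x,y=v[0]/h*t,v[1]/h*t
    else: x,y=v[0]/v[2],v[1]/v[2]
    return np.array([y*K[1,1]+K[1,2],x*K[0,0]+K[0,2]])
E
python3 - <<'E'
from h import *
snap('scene','s0.png');
for n in ['dispenser','stack_floor','front_gap','case_1_center','case_1_front','reader','stop_foot']:
    print(n,'scene',[(np.round(d['point']).tolist(),round(d['p'],2)) for d in env.pinpoint(n,'scene')][:4])
snap('top','t0.png')
Z={'dispenser':0,'stack_floor':30,'front_gap':47.5,'apron_mid':30,'case_1_center':37,'case_1_front':44,'case_4_center':79,'reader':0,'stop_foot':30,'jar_a':0,'sanitizer':0,'stamp':0}
for n in Z:
    for d in env.pinpoint(n,'top')[:4]: print(n,np.round(d['point']),round(d['p'],2),np.round(at_z('top',d['point'],Z[n])))
print(env.observe())
E
```

```text
pics
dispenser scene [([228.0, 208.0], 0.95)]
stack_floor scene [([212.0, 195.0], 0.3)]
front_gap scene [([215.0, 201.0], 0.69)]
case_1_center scene []
case_1_front scene []
reader scene [([263.0, 376.0], 0.87)]
stop_foot scene [([277.0, 379.0], 0.96)]
dispenser [214. 337.] 0.79 [ 536. -206.    0.]
front_gap [206. 338.] 0.64 [ 548. -201.   48.]
apron_mid [234. 338.] 0.9 [ 479. -202.   30.]
apron_mid [215. 336.] 0.26 [ 527. -196.   30.]
apron_mid [172. 257.] 0.26 [641.   9.  30.]
case_1_center [200. 340.] 0.89 [ 565. -207.   37.]
case_1_front [216. 338.] 0.92 [ 523. -199.   44.]
case_4_center [315. 403.] 0.75 [ 281. -341.   79.]
case_4_center [186. 340.] 0.73 [ 592. -202.   79.]
case_4_center [201. 183.] 0.55 [551. 188.  79.]
reader [196. 183.] 0.56 [581. 206.   0.]
stop_foot [176. 178.] 0.89 [628. 215.  30.]
jar_a [176. 258.] 0.9 [641.   7.   0.]
jar_a [216. 255.] 0.84 [530.  13.   0.]
sanitizer [126. 266.] 0.97 [785. -12.   0.]
sanitizer [215. 338.] 0.59 [ 533. -207.    0.]
sanitizer [216. 339.] 0.37 [ 531. -209.    0.]
sanitizer [215. 254.] 0.18 [531.  16.   0.]
stamp [254. 260.] 0
[... 200 characters left out ...]
2.00034745e-02]), 'joint_velocities': array([-9.47088735e-06,  9.11425851e-04,  8.27367446e-04, -3.17783281e-04,
       -9.39924799e-04,  1.07166120e-03]), 'joint_torque': array([ 1.67879834e-04, -4.15424502e+01, -2.34420776e+01,  3.67742393e-05,
        1.47801275e-04,  3.24633653e-06]), 'ee_pos': array([ 240.11085174, -522.47978184,  250.33007781]), 'tool_rot': array([[ 5.00292912e-05,  9.08646141e-01,  4.17566985e-01],
       [-7.90130751e-05,  4.17566988e-01, -9.08646138e-01],
       [-9.99999996e-01,  1.24656706e-05,  9.26855062e-05]]), 'contact_force': array([-0.02389454,  0.27203059, -0.95993606]), 'torque': array([-0.00231074,  0.03356279, -0.03006938]), 'opening': 85.37671981655042}
```

View pics/t0.png

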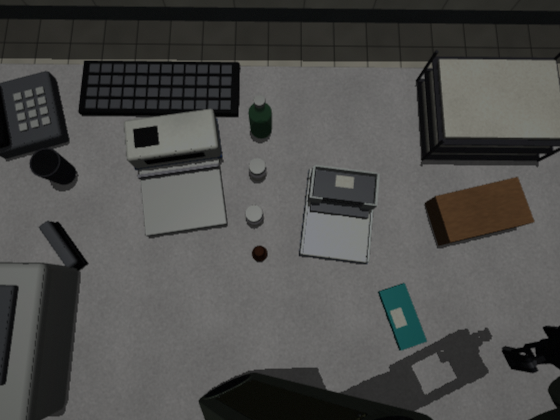

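View pics/s0.png

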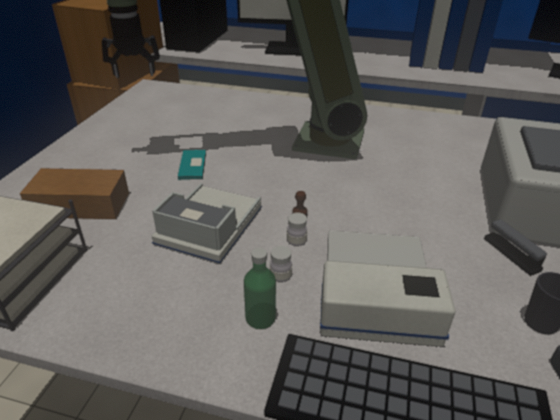

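Run:
```python
import cv2
im=cv2.imread('pics/t0.png')
a=cv2.resize(im[150:270,280:400],None,fx=5,fy=5,interpolation=cv2.INTER_CUBIC)
cv2.imwrite('pics/t0a.png',a)
a=cv2.resize(im[130:250,120:280],None,fx=5,fy=5,interpolation=cv2.INTER_CUBIC)
cv2.imwrite('pics/t0b.png',a)
```

```text
(no output)
```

View pics/t0a.png

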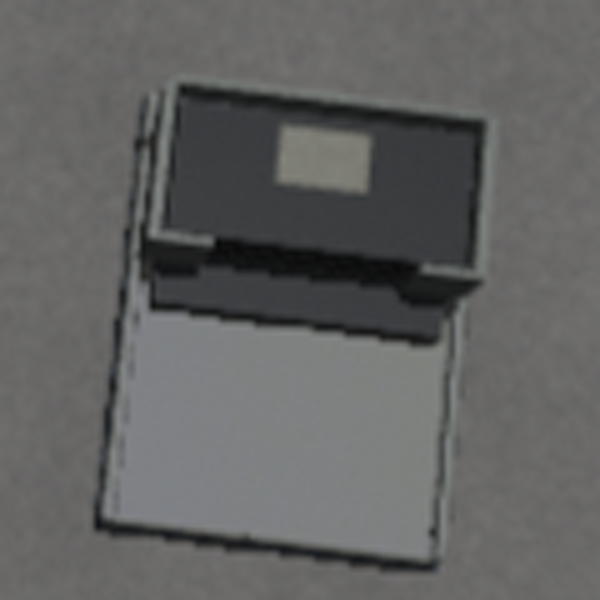

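View pics/t0b.png

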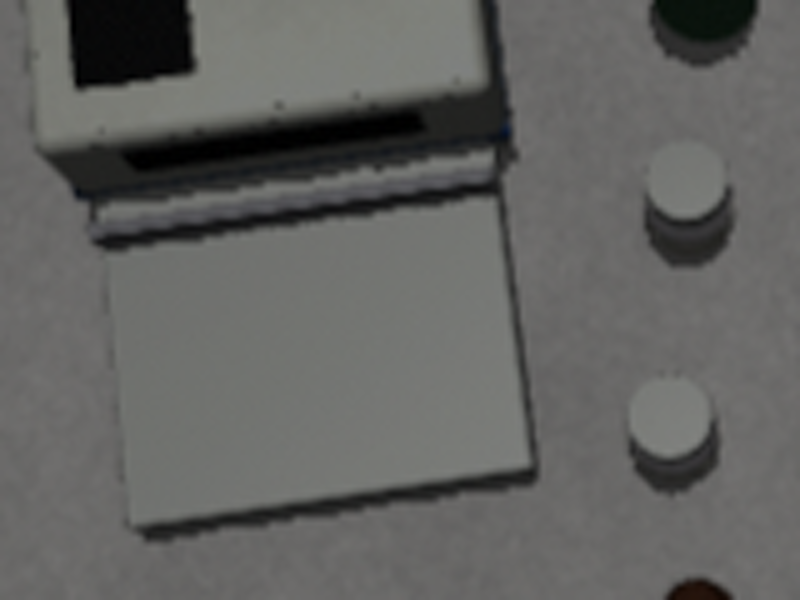

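The bottom case is the grey one under the stack at about (216,338) in the top view. The turquoise box at (315,403) is the look-alike, so I'll leave it alone. The dispenser is at (214,337) and the reader at (196,183). The jars are at (170,257) and (214,255), the stamp at (254,260) and the bottle at (120,261). Next I'll fit the fixture poses.

```bash
cat > fit.py <<'E'
from h import *
from scipy.optimize import least_squares
def fit(cam,pts,px,x0,cal=None):
    cal=cal or env.calibration(cam)
    pts=np.array(pts,float);px=np.array(px,float)
    def f(v):
        c,s=np.cos(v[2]),np.sin(v[2])
        return np.concatenate([proj(cam,[v[0]+c*p[0]-s*p[1],v[1]+s*p[0]+c*p[1],p[2]],cal)-q for p,q in zip(pts,px)])
    r=least_squares(f,x0,loss='soft_l1',x_scale=[1,1,.01]); return r.x,np.round(f(r.x).reshape(-1,2),1)
E
python3 - <<'E'
from fit import *
o=np.array([150,280]); cr=lambda x,y:o+np.array([y,x])/5-0.4
# disp
pts=[(-120,88,30),(-120,-88,30),(14,83,92.5),(14,-83,92.5),(14,51,92.5),(14,-51,92.5)]
px=[cr(103,522),cr(437,562),cr(150,240),cr(485,280),cr(213,246),cr(420,272)]
print(fit('top',pts,px,[536,-204,-.12]))
o=np.array([130,120])
pts=[(-85,105,30),(-85,-105,30),(65,-105,30),(65,105,50),(65,-105,50)]
px=[cr(130,527),cr(533,470),cr(500,197),cr(93,233),cr(497,180)]
print(fit('top',pts,px,[575,206,.14]))
c=env.calibration('wrist');print(c, env.calibration('top')['position'])
E
```

```text
(array([ 5.35744226e+02, -2.03368763e+02, -1.15343623e-01]), array([[-0.1, -0.8],
       [ 0.5,  1.6],
       [-0.3, -0.5],
       [-0.1,  0.2],
       [ 0.1, -0.1],
       [-0.1,  0.1]]))
(array([5.71653021e+02, 2.00808703e+02, 1.47423415e-01]), array([[-0.1, -0.8],
       [ 0. ,  0.4],
       [-0.7,  0.4],
       [ 0.4, -0.2],
       [ 0.3,  0.1]]))
{'K': array([[325.1922621 ,   0.        , 283.84968555],
       [  0.        , 325.1922621 , 205.39223822],
       [  0.        ,   0.        ,   1.        ]]), 'position': array([ 313.737665  , -488.72523435,  372.80841461]), 'rotation': array([[ 0.4178602 , -0.86226742, -0.28616034],
       [-0.90851048, -0.39702359, -0.1303111 ],
       [-0.00124938,  0.31443149, -0.94927935]])} [ 323.66691926  -34.00127194 1051.17399345]
```

drive_tool(commands="0 0 -6.3 2.2 3.2 0 0; 0 0 -6.3 2.2 3.2 0 0; 0 0 -6.3 2.2 3.2 0 0; 0 0 -6.3 2.2 3.2 0 0; 0 0 -6.1 2.2 3.2 0 0")

```text
time_s: 1.47
ee_pos: [350.7, -361.0, 250.5]
tool_rot: [[0.0, 0.993, -0.121], [-0.0, -0.121, -0.993], [-1.0, 0.0, 0.0]]
contact_force: [0.5, -1.0, -0.3]
opening: 25.3
```

drive_tool(commands="0 0 0 2.2 3.2 0 0; 0 0 0 2.2 3.2 0 0; 0 0 0 2.2 3.2 0 0; 0 0 0 2.2 3.2 0 0; 0 0 0 2.2 3.2 0 0")

```text
time_s: 1.88
ee_pos: [460.9, -200.7, 250.6]
tool_rot: [[0.001, 0.993, -0.115], [-0.0, -0.115, -0.993], [-1.0, 0.001, 0.0]]
contact_force: [0.8, -0.2, -0.6]
opening: -0.0
```

Run:
```python
from h import *
o=env.observe();print(o['time_s'],o['ee_pos'],o['tool_rot'].round(3),o['joint_positions'].round(2),o['opening'],o['contact_force'])
c=env.calibration('wrist');im=snap('wrist','w1.png')
Z={'front_gap':47.5,'apron_mid':30,'case_1_front':44,'case_4_center':79,'stack_floor':30}
for n in Z:
    for d in env.pinpoint(n,'wrist')[:3]: print(n,np.round(d['point']),round(d['p'],2),np.round(at_z('wrist',d['point'],Z[n],c),1))
```

```text
1.8833 [ 460.90013157 -200.74017679  250.61908089] [[ 0.001  0.993 -0.115]
 [-0.    -0.115 -0.993]
 [-1.     0.001  0.   ]] [-0.43  0.21  1.72 -0.    1.21  1.25] -0.029551129758172003 [ 0.75353501 -0.17834773 -0.64180492]
front_gap [140.  10.] 0.59 [565.9 149.9  47.5]
apron_mid [158. 274.] 0.85 [ 482.3 -192.2   30. ]
case_1_front [114. 278.] 0.76 [ 529.7 -202.6   44. ]
case_4_center [290. 408.] 0.82 [ 327.5 -326.7   79. ]
case_4_center [ 48. 278.] 0.81 [ 589.9 -210.6   79. ]
```

View pics/w1.png

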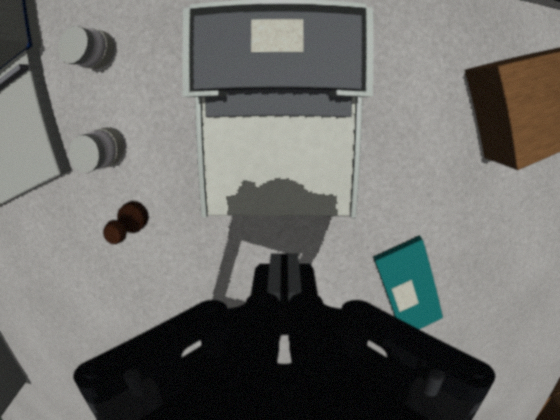

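Run:
```python
from h import *
import cv2
im=cv2.imread('pics/w1.png')
cv2.imwrite('pics/w1a.png',cv2.resize(im[70:230,180:380],None,fx=4,fy=4,interpolation=cv2.INTER_CUBIC))
def D(P,v=(535.7,-203.4,-.1153)):
    c,s=np.cos(v[2]),np.sin(v[2]);d=np.array(P)[:2]-v[:2];return np.round([c*d[0]+s*d[1],-s*d[0]+c*d[1]],1)
for n,px,z in [('caseF',(117,279),44),('plateL',(95,184),92.5),('plateR',(95,372),92.5),('apL',(215,207),30),('apR',(215,354),30),('caseL',(115,206),44),('caseR',(117,352),44)]:
    P=at_z('wrist',px,z);print(n,P.round(1),D(P))
```

```text
caseF [ 524.7 -205.5   44. ] [-10.7  -3.4]
plateL [ 558.4 -126.7   92.5] [13.7 78.8]
plateR [ 538.9 -288.9   92.5] [ 13.  -84.6]
apL [ 425.6 -110.4   30. ] [-120.    79.7]
apR [ 406.3 -277.1   30. ] [-120.   -88.1]
caseL [ 537.  -132.1   44. ] [-6.9 71. ]
caseR [ 517.5 -279.1   44. ] [ -9.4 -77.3]
```

View pics/w1a.png

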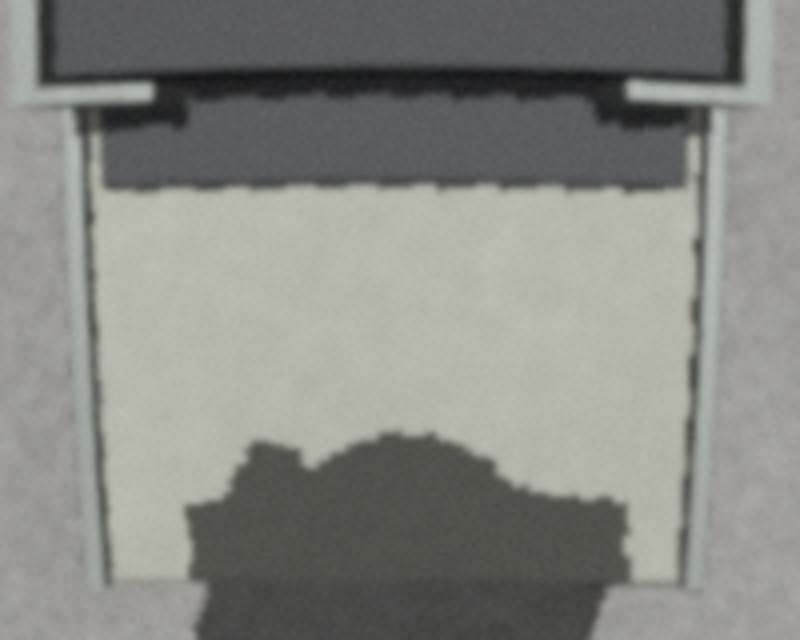

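drive_tool(commands="0 0 0 2.6 -0.16 -2 0; 0 0 0 2.6 -0.16 -2 0; 0 0 0 2.56 -0.17 -2 0; 0 0 0 0 0 -3.5 0; 0 0 0 0 0 -3.5 0")

```text
time_s: 2.6
ee_pos: [538.9, -209.6, 119.7]
tool_rot: [[0.003, 0.993, -0.117], [-0.002, -0.117, -0.993], [-1.0, 0.003, 0.001]]
contact_force: [0.8, 0.3, 0.1]
opening: -0.1
```

drive_tool(commands="0 0 0 0 0 -3 0; 0 0 0 0 0 -1.6 0; 0 0 0 0 0 -0.4 0; 0 0 0 0 0 0 0; 0 0 0 0 0 0 0")

```text
time_s: 3.02
ee_pos: [538.1, -208.7, 71.3]
tool_rot: [[0.002, 0.993, -0.117], [-0.001, -0.117, -0.993], [-1.0, 0.002, 0.001]]
contact_force: [0.4, -0.1, 0.1]
opening: 0.0
```

Run:
```python
from h import *
import cv2
o=env.observe();print(o['time_s'],o['ee_pos'],o['contact_force'])
im=snap('wrist','w2.png')
cv2.imwrite('pics/w2a.png',cv2.resize(im[60:360,120:440,::-1],None,fx=2,fy=2))
```

```text
3.0167 [ 538.12683123 -208.66508489   71.3348624 ] [ 0.38046813 -0.07535357  0.07662907]
```

View pics/w2a.png

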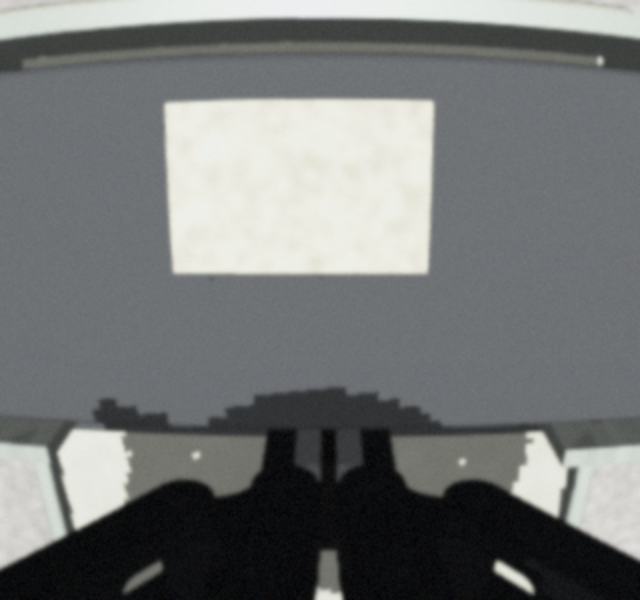

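drive_tool(commands="0 0 0 0 0.3 -0.2 0; 0 0 0 0 0 -0.2 0; 0 0 0 0 0 -0.1 0; 0 0 0 0 0 -0.1 0; 0 0 0 0 0 0 0")

```text
time_s: 3.48
ee_pos: [537.7, -204.2, 64.4]
tool_rot: [[0.0, 0.993, -0.115], [-0.0, -0.115, -0.993], [-1.0, 0.0, 0.0]]
contact_force: [0.3, 0.4, -0.2]
opening: 0.0
```

drive_tool(commands="0 0 0 0 0 -0.05 0; 0 0 0 0 0 -0.05 0; 0 0 0 0 0 -0.05 0; 0 0 0 0 0 0 0; 0 0 0 0 0 0 0")

```text
time_s: 3.9
ee_pos: [537.8, -204.4, 63.1]
tool_rot: [[0.0, 0.993, -0.115], [-0.0, -0.115, -0.993], [-1.0, 0.0, 0.0]]
contact_force: [-0.8, -0.8, 2.7]
opening: -0.1
```

drive_tool(commands="0 0 0 0 0 -0.03 0; 0 0 0 0 0 -0.02 0; 0 0 0 0 0 0 0; 0 0 0 0 0 0 0; 0 0 0 0 0 0 0")

```text
time_s: 4.32
ee_pos: [537.8, -204.4, 63.1]
tool_rot: [[0.0, 0.993, -0.115], [-0.0, -0.115, -0.993], [-1.0, 0.0, 0.0]]
contact_force: [-2.0, -0.3, 6.2]
opening: 0.2
```

drive_tool(commands="0 0 0 0 0 -0.05 0; 0 0 0 0 0 -0.03 0; 0 0 0 0 0 0 0; 0 0 0 -0.1 0.012 0 0; 0 0 0 -0.2 0.023 0 0")

```text
time_s: 4.73
ee_pos: [536.9, -204.6, 63.1]
tool_rot: [[0.006, 0.993, -0.115], [-0.002, -0.115, -0.993], [-1.0, 0.006, 0.001]]
contact_force: [2.3, -0.7, 7.3]
opening: -0.0
```

drive_tool(commands="0 0 0 -0.2 0.023 0 0; 0 0 0 -0.2 0.023 0 0; 0 0 0 -0.2 0.023 0 0; 0 0 0 -0.2 0.023 0 0; 0 0 0 -0.2 0.023 0 0")

```text
time_s: 5.15
ee_pos: [527.7, -203.8, 63.1]
tool_rot: [[0.007, 0.993, -0.116], [-0.003, -0.115, -0.993], [-1.0, 0.008, 0.002]]
contact_force: [4.1, -0.4, 5.3]
opening: 0.1
```

drive_tool(commands="0 0 0 0 0 -0.05 0; 0 0 0 0 0 -0.05 0; 0 0 0 -0.1 0.012 -0.02 0; 0 0 0 -0.2 0.023 0 0; 0 0 0 -0.2 0.023 0 0")

```text
time_s: 5.57
ee_pos: [524.1, -203.7, 63.1]
tool_rot: [[0.011, 0.993, -0.115], [-0.004, -0.115, -0.993], [-1.0, 0.011, 0.003]]
contact_force: [4.8, 0.4, 10.7]
opening: -0.1
```

Run:
```python
from h import *
import cv2
o=env.observe();print(o['time_s'],o['ee_pos'],o['contact_force'])
im=snap('wrist','w3.png'); im2=snap('top','t3.png'); 
a=cv2.resize(im2[150:270,280:400],None,fx=4,fy=4,interpolation=cv2.INTER_CUBIC)
b=cv2.resize(im[60:360,120:440],(480,480))
cv2.imwrite('pics/w3a.png',np.hstack([a,b])[:,:800,::-1])
```

```text
5.5667 [ 524.06808175 -203.71126731   63.05650424] [ 4.78186102  0.42941193 10.69877366]
```

View pics/w3a.png

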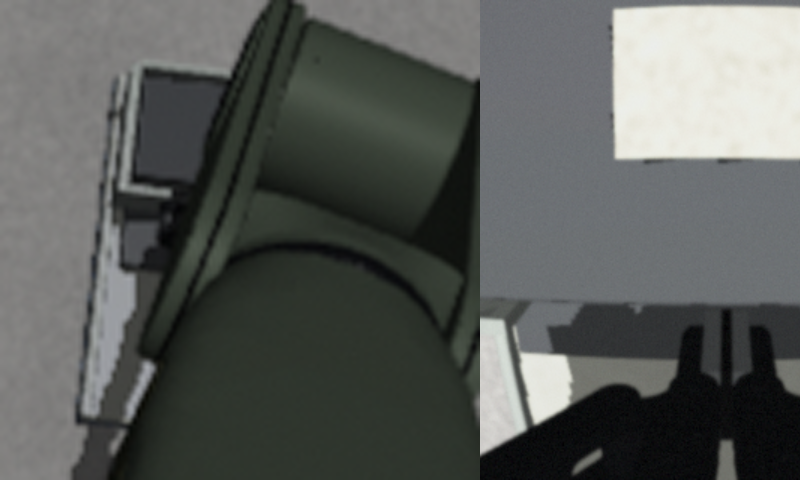

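drive_tool(commands="0 0 0 -0.25 0.029 0 0; 0 0 0 -0.3 0.035 0 0; 0 0 0 -0.3 0.035 0 0; 0 0 0 -0.3 0.035 0 0; 0 0 0 -0.3 0.035 0 0")

```text
time_s: 6.08
ee_pos: [508.9, -202.0, 63.0]
tool_rot: [[0.009, 0.993, -0.115], [-0.004, -0.115, -0.993], [-1.0, 0.01, 0.003]]
contact_force: [2.2, 0.9, 11.9]
opening: 0.1
```

drive_tool(commands="0 0 0 -0.3 0.035 0 0; 0 0 0 -0.3 0.035 0 0; 0 0 0 -0.3 0.035 0 0; 0 0 0 -0.3 0.035 0 0; 0 0 0 -0.3 0.035 0 0")

```text
time_s: 6.5
ee_pos: [494.0, -200.3, 63.0]
tool_rot: [[0.01, 0.993, -0.115], [-0.004, -0.115, -0.993], [-1.0, 0.01, 0.003]]
contact_force: [4.1, -0.7, 12.5]
opening: 0.1
```

drive_tool(commands="0 0 0 -0.3 0.035 0 0; 0 0 0 -0.3 0.035 0 0; 0 0 0 -0.3 0.035 0 0; 0 0 0 -0.3 0.035 0 0; 0 0 0 -0.3 0.035 0 0")

```text
time_s: 6.92
ee_pos: [478.8, -198.6, 63.0]
tool_rot: [[0.009, 0.993, -0.115], [-0.004, -0.115, -0.993], [-1.0, 0.01, 0.003]]
contact_force: [2.8, 0.4, 13.3]
opening: -0.1
```

drive_tool(commands="0 0 0 -0.3 0.035 0 0; 0 0 0 -0.3 0.035 0 0; 0 0 0 -0.3 0.035 0 0; 0 0 0 -0.3 0.035 0 0; 0 0 0 -0.3 0.035 0 0")

```text
time_s: 7.33
ee_pos: [463.9, -196.9, 63.0]
tool_rot: [[0.009, 0.993, -0.115], [-0.004, -0.115, -0.993], [-1.0, 0.01, 0.003]]
contact_force: [4.1, -0.5, 13.9]
opening: -0.1
```

Run:
```python
from h import *
o=env.observe();print(o['time_s'],o['ee_pos'],o['contact_force'])
im=snap('wrist','w4.png')
```

```text
7.3333 [ 463.94582634 -196.9376778    63.00504872] [ 4.06011138 -0.5308761  13.93411069]
```

View pics/w4.png

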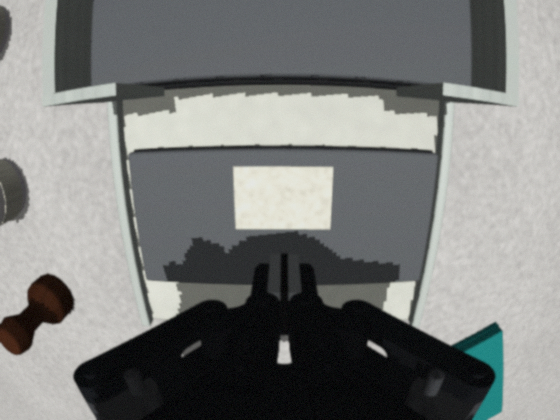

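The case is clear of the stack: its rear edge is at row 150 and its label is at (197,283). The upper cases have dropped. I'll release it, move back and measure.

drive_tool(commands="0 0 0 0 0 0.2 0; 0 0 0 0 0 0.5 0; 0 0 0 0 0 3 0; 0 0 0 0 0 4 0; 0 0 0 0 0 4 1")

```text
time_s: 7.8
ee_pos: [458.9, -194.8, 177.5]
tool_rot: [[-0.004, 0.993, -0.115], [0.002, -0.115, -0.993], [-1.0, -0.004, -0.001]]
contact_force: [1.4, -1.3, 0.3]
opening: 10.6
```

drive_tool(commands="0 0 0 -2 0.2 2 1; 0 0 0 -2 0.2 0 1; 0 0 0 -1 0.1 0 1; 0 0 0 0 0 0 1; 0 0 0 0 0 0 1")

```text
time_s: 8.22
ee_pos: [409.8, -190.2, 196.6]
tool_rot: [[-0.001, 0.993, -0.116], [0.001, -0.116, -0.993], [-1.0, -0.001, -0.001]]
contact_force: [-0.2, -0.5, -1.4]
opening: 72.1
```

Run:
```python
from h import *
import cv2
o=env.observe();print(o['time_s'],o['ee_pos'],o['contact_force'],o['opening'])
im=snap('wrist','w5.png')
for d in env.pinpoint('case_1_center','wrist')[:3]: print(np.round(d['point'],1),round(d['p'],2),at_z('wrist',d['point'],37).round(1))
for d in env.masks_of('case_1_center','wrist')[:4]: print(d['box'],round(d['p'],2),d['region'].sum())
```

```text
8.2167 [ 409.79156198 -190.16718863  196.60080881] [-0.16251065 -0.488927   -1.39158398] 72.05546955180175
[ 98.6 281.8] 0.86 [ 493.5 -197.8   37. ]
[195.8, 60.5, 374.3, 144.4] 0.66 13918
```

View pics/w5.png

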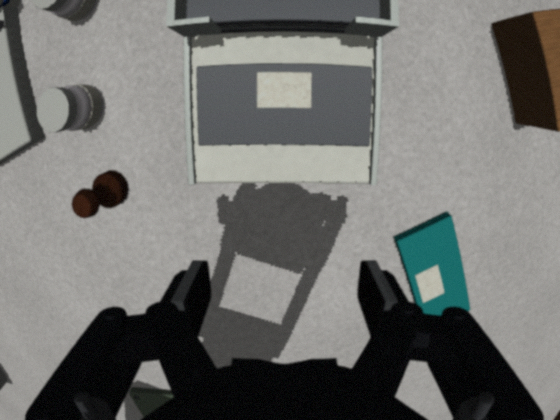

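```bash
cat > meas.py <<'E'
from h import *
def case_rect(im,seed,lo,hi,z=44,cam='wrist'):
    # dark-grey region of case -> world rectangle at z
    g=im.astype(int); m=((g.max(2)>lo)&(g.max(2)<hi)&(g.max(2)-g.min(2)<25)).astype(np.uint8)
    m=cv2.morphologyEx(m,cv2.MORPH_OPEN,np.ones((3,3),np.uint8))
    n,l=cv2.connectedComponents(m); r=l==l[seed]
    cs,_=cv2.findContours(r.astype(np.uint8),cv2.RETR_EXTERNAL,cv2.CHAIN_APPROX_NONE)
    c=max(cs,key=len)[:,0]; cal=env.calibration(cam)
    P=np.array([at_z(cam,(y,x),z,cal)[:2] for x,y in c],np.float32)
    return cv2.minAreaRect(P),r
E
python3 - <<'E'
from meas import *
im=cv2.imread('pics/w5.png')[:,:,::-1]
print(im[120,285],im[160,285],im[70,285],im[145,285],im[80,195])
rect,r=case_rect(im,(125,285),60,140);print(rect,r.sum())
for px in [(65,197),(66,370),(145,198),(147,372)]: print(at_z('wrist',px,44).round(1))
E
```

```text
[90 92 95] [184 187 176] [94 96 97] [136 138 131] [178 177 167]
((476.0733947753906, -199.3130645751953), (152.43324279785156, 108.37836456298828), 83.3246841430664) 12679
[ 532.9 -130.4   44. ]
[ 515.2 -275.2   44. ]
[ 463.9 -121.2   44. ]
[ 444.9 -271.2   44. ]
```

drive_tool(commands="0 0 6.9 1.5 -0.18 0 1; 0 0 6.9 1.5 -0.18 0 1; 0 0 6.9 1.5 -0.19 0 1; 0 0 6.9 1.5 -0.19 0 1; 0 0 6.9 1.84 -0.19 0 1")

```text
time_s: 8.78
ee_pos: [489.6, -199.7, 196.5]
tool_rot: [[-0.002, 0.881, 0.473], [0.001, 0.473, -0.881], [-1.0, -0.001, -0.001]]
contact_force: [-0.1, -0.4, -0.0]
opening: 85.6
```

drive_tool(commands="0 0 6.9 0 0 -1.5 1; 0 0 6.9 0 0 -1.5 1; 0 0 6.9 0 0 -1.5 1; 0 0 6.9 0 0 -1.5 1; 0 0 6.9 0 0 -1 1")

```text
time_s: 9.2
ee_pos: [488.6, -199.3, 125.0]
tool_rot: [[-0.003, 0.458, 0.889], [0.001, 0.889, -0.458], [-1.0, -0.0, -0.003]]
contact_force: [0.1, -0.1, 0.2]
opening: 85.2
```

drive_tool(commands="0 0 6.9 0 0 -1 1; 0 0 6.9 0 0 -1 1; 0 0 6.9 0 0 -1 1; 0 0 0 0 0 -1 1; 0 0 0 0 0 0 1")

```text
time_s: 9.62
ee_pos: [487.8, -199.1, 84.8]
tool_rot: [[-0.004, 0.123, 0.992], [0.002, 0.992, -0.123], [-1.0, 0.001, -0.004]]
contact_force: [0.4, 0.6, -0.0]
opening: 85.5
```

Run:
```python
from h import *
o=env.observe();print(o['time_s'],o['ee_pos'],o['tool_rot'].round(3),o['opening'],o['joint_positions'].round(2))
im=snap('wrist','w6.png')
for d in env.pinpoint('case_1_center','wrist')[:3]: print(np.round(d['point'],1),round(d['p'],2),at_z('wrist',d['point'],37).round(1))
```

```text
9.6167 [ 487.82722254 -199.09070357   84.76642476] [[-0.004  0.123  0.992]
 [ 0.002  0.992 -0.123]
 [-1.     0.001 -0.004]] 85.49110733642115 [-0.41  0.41  1.9   0.    0.84 -0.29]
[247.2 284.8] 0.96 [ 489.2 -201.4   37. ]
```

View pics/w6.png

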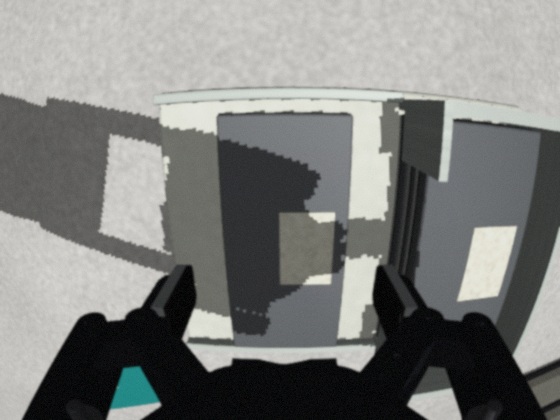

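drive_tool(commands="0 0 0 0.05 -0.2 -1.5 1; 0 0 0 0 0 -1.2 1; 0 0 0 0 0 -0.8 1; 0 0 0 0 0 -0.3 1; 0 0 0 0 0 0 1")

```text
time_s: 10.13
ee_pos: [489.0, -201.6, 49.0]
tool_rot: [[-0.001, 0.121, 0.993], [0.0, 0.993, -0.121], [-1.0, 0.0, -0.001]]
contact_force: [0.3, -0.4, 0.4]
opening: 85.3
```

drive_tool(commands="0 0 0 0 0 -0.25 1; 0 0 0 0 0 -0.2 1; 0 0 0 0 0 0 1; 0 0 0 0 0 0 1; 0 0 0 0 0 0 1")

```text
time_s: 10.55
ee_pos: [489.3, -201.7, 45.1]
tool_rot: [[0.001, 0.121, 0.993], [-0.0, 0.993, -0.121], [-1.0, -0.0, 0.001]]
contact_force: [-0.6, 0.1, 1.3]
opening: 85.5
```

Run:
```python
from h import *
o=env.observe();print(o['time_s'],o['ee_pos'],o['contact_force'])
im=snap('wrist','w7.png')
```

```text
10.55 [ 489.30198404 -201.708246     45.14175928] [-0.64552131  0.10501321  1.30068496]
```

View pics/w7.png

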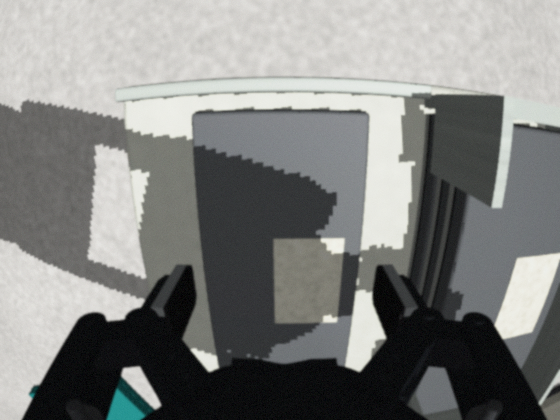

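The fingers straddle the case, with the left pad at (190,290) and the right at (380,290). Both are clear of the stack front, so I'll close.

drive_tool(commands="0 0 0 0 0 0 0.7; 0 0 0 0 0 0 0.6; 0 0 0 0 0 0 0.6; 0 0 0 0 0 0 0.6; 0 0 0 0 0 0 0.6")

```text
time_s: 11.02
ee_pos: [489.7, -201.9, 45.7]
tool_rot: [[0.002, 0.12, 0.993], [-0.001, 0.993, -0.12], [-1.0, -0.001, 0.002]]
contact_force: [0.1, 0.7, 5.7]
opening: 68.2
```

drive_tool(commands="0 0 0 0 0 0.1 0.5; 0 0 0 0 0 0.3 0.5; 0 0 0 0 0 0.5 0.5; 0 0 0 0 0 1 0.5; 0 0 0 0 0 1.5 0.5")

```text
time_s: 11.43
ee_pos: [488.3, -201.3, 78.6]
tool_rot: [[-0.003, 0.12, 0.993], [0.001, 0.993, -0.12], [-1.0, 0.001, -0.003]]
contact_force: [-1.1, 0.4, -1.3]
opening: 68.5
```

Run:
```python
from h import *
o=env.observe();print(o['time_s'],o['ee_pos'],o['contact_force'],o['opening'])
im=snap('wrist','w8.png')
```

```text
11.4333 [ 488.25118525 -201.29338995   78.63840392] [-1.10190988  0.3512867  -1.34307939] 68.549967776745
```

View pics/w8.png

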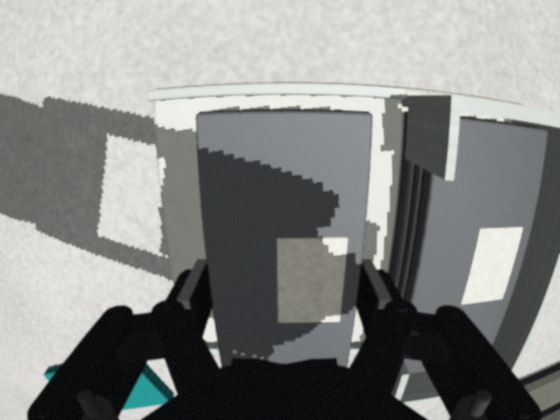

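drive_tool(commands="0 0 0 0 0 2.5 0.5; 0 0 0 0 0 3.5 0.5; 0 0 0 0 1 3 0.5; 0 0 1 0.5 2.5 2 0.5; 0 0 2 0.5 3 0 0.5")

```text
time_s: 11.9
ee_pos: [501.8, -137.9, 194.1]
tool_rot: [[0.011, 0.07, 0.997], [-0.004, 0.998, -0.07], [-1.0, -0.003, 0.011]]
contact_force: [1.4, -0.5, -0.1]
opening: 68.3
```

drive_tool(commands="0 0 2 0.6 3.5 0 0.5; 0 0 2 0.6 3.5 0 0.5; 0 0 2 0.6 3.5 0 0.5; 0 0 2 0.6 3.5 0 0.5; 0 0 2 0.6 3.5 0 0.5")

```text
time_s: 12.32
ee_pos: [529.0, 40.0, 189.3]
tool_rot: [[0.001, -0.108, 0.994], [-0.0, 0.994, 0.108], [-1.0, -0.0, 0.001]]
contact_force: [0.8, -0.2, -0.9]
opening: 68.3
```

drive_tool(commands="0 0 2.3 0.7 3.5 0 0.5; 0 0 0 0.7 3.5 0 0.5; 0 0 0 0.7 3.5 0 0.5; 0 0 0 0.7 3 0 0.5; 0 0 0 0 1.5 0 0.5")

```text
time_s: 12.73
ee_pos: [558.1, 191.9, 189.0]
tool_rot: [[0.002, -0.148, 0.989], [0.002, 0.989, 0.148], [-1.0, 0.001, 0.002]]
contact_force: [0.8, -0.0, -1.6]
opening: 68.3
```

Run:
```python
from h import *
o=env.observe();print(o['time_s'],o['ee_pos'],o['tool_rot'].round(3),o['contact_force'],o['opening'],o['joint_positions'].round(2))
im=snap('wrist','w9.png'); snap('top','t9.png')
for n,z in (('stop_foot',30),('reader',0)):
  for d in env.pinpoint(n,'wrist')[:3]: print(n,np.round(d['point'],1),round(d['p'],2),at_z('wrist',d['point'],z).round(1))
```

```text
12.7333 [558.07196438 191.93611313 189.04879639] [[ 0.002 -0.148  0.989]
 [ 0.002  0.989  0.148]
 [-1.     0.001  0.002]] [ 0.80542917 -0.01340146 -1.5600956 ] 68.31133586738191 [0.31 0.39 1.62 0.   1.13 0.16]
stop_foot [183.6 369.9] 0.83 [633.  209.3  30. ]
reader [274.6 281.2] 0.54 [568.7  86.1   0. ]
```

View pics/w9.png

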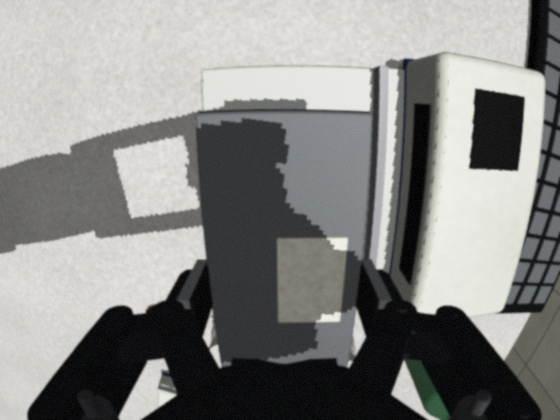

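View pics/t9.png

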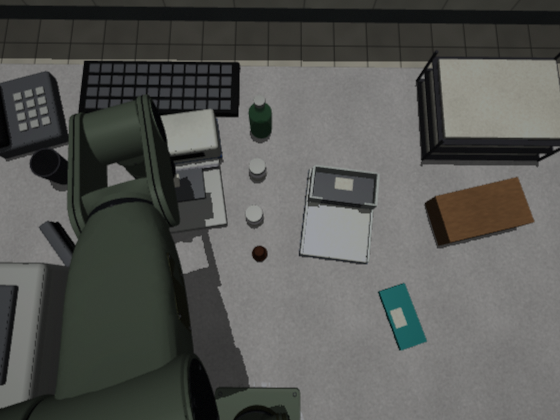

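Run:
```python
from h import *
def D(P,v=(571.7,200.8,.1474)):
    c,s=np.cos(v[2]),np.sin(v[2]);d=np.array(P)[:2]-v[:2];return np.round([c*d[0]+s*d[1],-s*d[0]+c*d[1]],1)
for n,px,z in [('-85,105',(70,202),30),('65,105foot',(68,371),30),('65 foot near',(108,371),30),('65,105 top',(67,378),50),('65,? top',(250,377),50)]:
    P=at_z('wrist',px,z);print(n,P.round(1),D(P))
print(D([558.1,191.9]))
im=cv2.imread('pics/w9.png');cv2.imwrite('pics/w9a.png',cv2.resize(im[50:130,180:420],None,fx=3,fy=3,interpolation=cv2.INTER_CUBIC))
im=cv2.imread('pics/t9.png');cv2.imwrite('pics/t9a.png',cv2.resize(im[150:270,280:400],None,fx=5,fy=5,interpolation=cv2.INTER_CUBIC))
```

```text
-85,105 [470.6 286.9  30. ] [-87.3 100.1]
65,105foot [614.4 310.4  30. ] [ 58.4 102.2]
65 foot near [620.4 275.4  30. ] [59.1 66.7]
65,105 top [615.1 309.5  50. ] [ 58.9 101.2]
65,? top [648.4 152.3  50. ] [ 68.7 -59.2]
[-14.8  -6.8]
```

View pics/w9a.png

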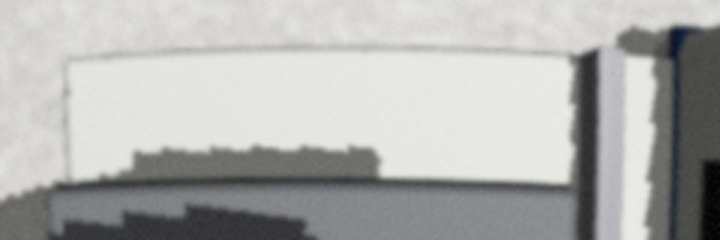

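View pics/t9a.png

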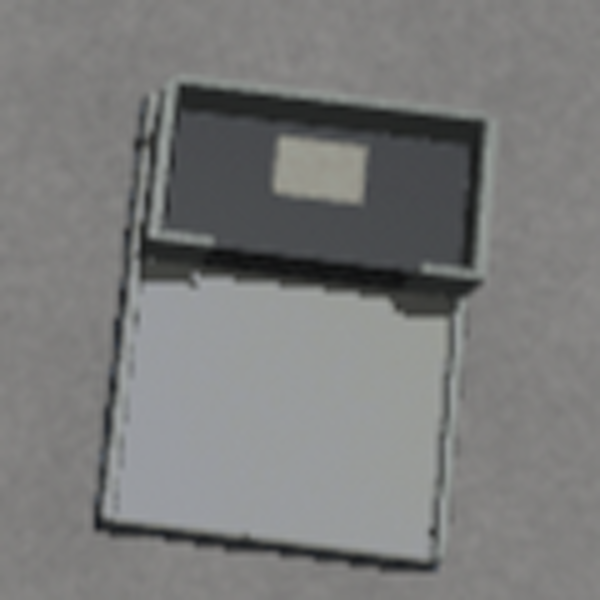

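drive_tool(commands="0 0 0 0.4 0.57 -3.5 0.5; 0 0 0 0 0 -4 0.5; 0 0 0 0 0 -2.5 0.5; 0 0 0 0 0 -1.5 0.5; 0 0 0 0 0 -0.8 0.5")

```text
time_s: 13.35
ee_pos: [559.5, 191.7, 63.5]
tool_rot: [[-0.005, -0.144, 0.99], [-0.002, 0.99, 0.144], [-1.0, -0.001, -0.005]]
contact_force: [-0.8, -1.0, -0.7]
opening: 68.4
```

drive_tool(commands="0 0 0 0 0 -0.8 0.5; 0 0 0 0 0 -0.4 0.5; 0 0 0 0 0 -0.2 0.5; 0 0 0 0 0 0 0.5; 0 0 0 0 0 0 0.5")

```text
time_s: 13.77
ee_pos: [561.7, 194.1, 52.8]
tool_rot: [[0.002, -0.146, 0.989], [0.001, 0.989, 0.146], [-1.0, 0.0, 0.002]]
contact_force: [0.2, -0.6, -1.0]
opening: 68.0
```

Run:
```python
from h import *
o=env.observe();print(o['time_s'],o['ee_pos'],o['contact_force'])
im=snap('wrist','w10.png')
```

```text
13.7667 [561.69117374 194.11871361  52.76768668] [ 0.24718845 -0.64154441 -1.02511542]
```

View pics/w10.png

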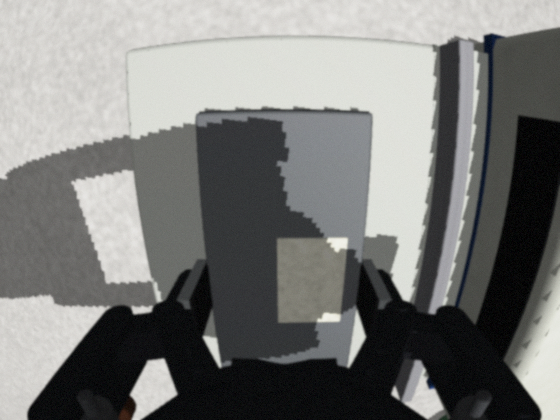

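drive_tool(commands="0 0 0 0 0.3 -0.3 0.5; 0 0 0 0 0 -0.2 0.5; 0 0 0 0 0 -0.1 0.5; 0 0 0 0 0 0 0.5; 0 0 0 0 0 0 0.5")

```text
time_s: 14.23
ee_pos: [561.0, 197.1, 45.8]
tool_rot: [[-0.0, -0.146, 0.989], [-0.0, 0.989, 0.146], [-1.0, -0.0, -0.0]]
contact_force: [-0.8, -0.3, -0.6]
opening: 68.0
```

drive_tool(commands="0 0 0 0 0 -0.05 0.5; 0 0 0 0 0 -0.03 0.5; 0 0 0 0 0 0 0.5; 0 0 0 0 0 0 0.5; 0 0 0 0 0 0 0.5")

```text
time_s: 14.65
ee_pos: [561.1, 197.1, 45.7]
tool_rot: [[0.0, -0.146, 0.989], [0.0, 0.989, 0.146], [-1.0, 0.0, 0.0]]
contact_force: [-1.9, 0.5, 5.6]
opening: 67.9
```

drive_tool(commands="0 0 0 0 0 0 1; 0 0 0 0 0 0 1; 0 0 0 0 0 0 1; 0 0 0 0 0 0 1; 0 0 0 0 0 1 1")

```text
time_s: 15.07
ee_pos: [559.8, 196.6, 53.4]
tool_rot: [[-0.004, -0.146, 0.989], [-0.001, 0.989, 0.146], [-1.0, -0.001, -0.004]]
contact_force: [-0.0, -0.6, -0.2]
opening: 85.5
```

drive_tool(commands="0 0 0 0 0 3 1; 0 0 0 0 0 4 1; 0 0 0 -1 0 4 1; 0 0 0 -2 0 3 1; 0 0 0 -2 0 0 1")

```text
time_s: 15.48
ee_pos: [514.5, 198.3, 202.6]
tool_rot: [[0.014, -0.145, 0.989], [0.005, 0.989, 0.145], [-1.0, 0.003, 0.014]]
contact_force: [0.5, 0.6, -0.2]
opening: 85.3
```

Run:
```python
from h import *
o=env.observe();print(o['time_s'],o['ee_pos'],o['contact_force'],o['opening'])
im=snap('wrist','w11.png')
```

```text
15.4833 [514.48559535 198.28565859 202.62255436] [ 0.54432387  0.63020165 -0.22599258] 85.27182781106083
```

View pics/w11.png

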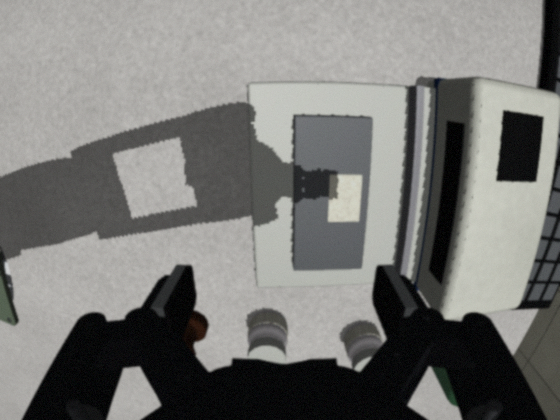

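Run:
```python
from fit import *
cal=env.calibration('wrist')
r,e=fit('wrist',[(-85,105,30),(-85,-105,30),(65,105,30)],[(83.5,249.5),(286,259),(85.5,406.5)],[571,200,.147],cal);print(r,e)
def D(P,v=r):
    c,s=np.cos(v[2]),np.sin(v[2]);d=np.array(P)[:2]-v[:2];return np.round([c*d[0]+s*d[1],-s*d[0]+c*d[1]],1)
C=[at_z('wrist',p,44,cal) for p in [(115,295),(116,372.5),(269,293),(268,363)]]
for p in C: print(p.round(1),D(p))
print(np.mean(C,0),D(np.mean(C,0)))
im=cv2.imread('pics/w11.png');cv2.imwrite('pics/w11a.png',cv2.resize(im[70:300,235:435],None,fx=2.6,fy=2.6,interpolation=cv2.INTER_CUBIC))
```

```text
[5.65432022e+02 2.01050587e+02 1.68774050e-01] [[-0.5 -1.1]
 [ 5.4 -0.2]
 [-0.2  5.5]]
[508.4 267.9  44. ] [-45.   75.5]
[574.9 278.7  44. ] [22.4 75. ]
[529.2 123.7  44. ] [-48.7 -70.2]
[598.4 133.5  44. ] [ 21.1 -72.2]
[552.70503743 200.93797209  44.        ] [-12.6   2. ]
```

View pics/w11a.png

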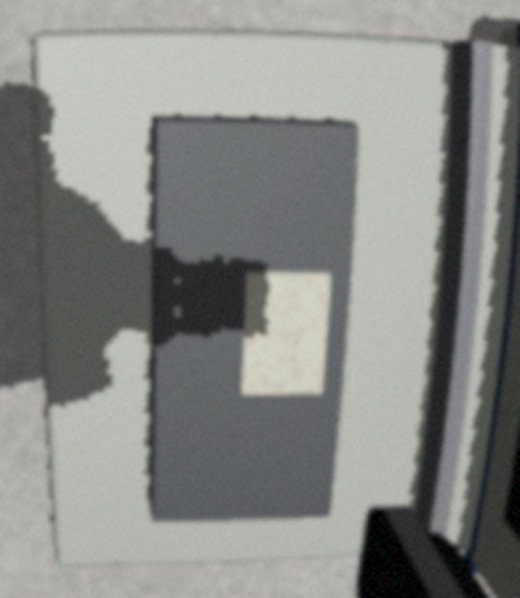

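drive_tool(commands="0 0 -6.9 -0.4 -0.2 0 1; 0 0 -6.9 -0.4 -0.2 0 1; 0 0 -6.9 -0.4 -0.2 0 1; 0 0 -6.9 -0.4 -0.2 0 1; 0 0 -6.9 0 0 -1 1")

```text
time_s: 15.95
ee_pos: [495.5, 189.0, 186.6]
tool_rot: [[0.003, 0.445, 0.895], [0.001, 0.895, -0.445], [-1.0, 0.002, 0.002]]
contact_force: [-0.1, 0.7, -0.2]
opening: 85.1
```

drive_tool(commands="0 0 -6.9 0 0 -2 1; 0 0 -6.9 0 0 -2 1; 0 0 -6.9 0 0 -2 1; 0 0 -6.9 0 0 -2 1; 0 0 -6.9 0 0 -2 1")

```text
time_s: 16.37
ee_pos: [495.2, 188.9, 84.2]
tool_rot: [[0.0, 0.874, 0.485], [-0.0, 0.485, -0.874], [-1.0, -0.0, 0.0]]
contact_force: [-0.4, -0.6, 0.8]
opening: 85.3
```

drive_tool(commands="0 0 -6.9 0 0 -1 1; 0 0 -6.9 0 0 -1 1; 0 0 -6.9 0 0 -0.6 1; 0 0 0 0 0 0 1; 0 0 0 0 0 0 1")

```text
time_s: 16.78
ee_pos: [495.1, 188.9, 58.8]
tool_rot: [[-0.001, 0.988, 0.154], [-0.0, 0.154, -0.988], [-1.0, -0.001, 0.0]]
contact_force: [0.5, -0.9, 0.1]
opening: 85.6
```

Run:
```python
from h import *
o=env.observe();print(o['time_s'],o['ee_pos'],o['tool_rot'].round(3),o['joint_positions'].round(2))
im=snap('wrist','w12.png')
```

```text
16.7833 [495.12448582 188.93207978  58.81495479] [[-0.001  0.988  0.154]
 [-0.     0.154 -0.988]
 [-1.    -0.001  0.   ]] [ 0.34  0.45  1.92 -0.    0.78  1.76]
```

View pics/w12.png

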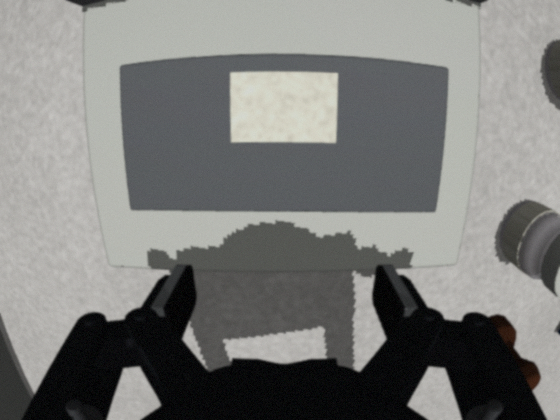

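drive_tool(commands="0 0 0 0 0 -0.8 1; 0 0 0 0 0 -0.6 1; 0 0 0 0 0 -0.3 1; 0 0 0 0 0 -0.1 1; 0 0 0 0 0 0 1")

```text
time_s: 17.25
ee_pos: [494.9, 189.0, 40.6]
tool_rot: [[-0.001, 0.988, 0.151], [-0.0, 0.151, -0.988], [-1.0, -0.001, 0.0]]
contact_force: [1.0, -0.2, 0.3]
opening: 85.4
```

drive_tool(commands="0 0 0 0.3 0.045 0 1; 0 0 0 0.3 0.045 0 1; 0 0 0 0.3 0.045 0 1; 0 0 0 0.2 0.03 0 1; 0 0 0 0 0 0 1")

```text
time_s: 17.67
ee_pos: [507.0, 190.9, 41.2]
tool_rot: [[0.001, 0.989, 0.151], [0.0, 0.151, -0.989], [-1.0, 0.001, -0.0]]
contact_force: [0.5, -0.3, 0.3]
opening: 85.4
```

Run:
```python
from h import *
o=env.observe();print(o['time_s'],o['ee_pos'],o['contact_force'])
im=snap('wrist','w13.png')
```

```text
17.6667 [506.95803582 190.87505837  41.22064936] [ 0.52589794 -0.26153343  0.34916384]
```

View pics/w13.png

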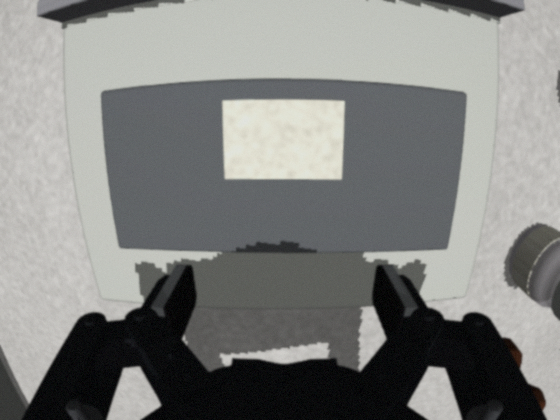

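drive_tool(commands="0 0 0 0.3 0.045 0 1; 0 0 0 0.3 0.045 0 1; 0 0 0 0.3 0.045 0 1; 0 0 0 0.3 0.045 0 1; 0 0 0 0.3 0.045 0 1")

```text
time_s: 18.13
ee_pos: [521.3, 193.0, 41.0]
tool_rot: [[-0.0, 0.989, 0.151], [-0.0, 0.151, -0.989], [-1.0, -0.0, 0.0]]
contact_force: [-1.8, -0.4, 1.6]
opening: 85.7
```

drive_tool(commands="0 0 0 0.3 0.045 0 1; 0 0 0 0.3 0.045 0 1; 0 0 0 0.3 0.045 0 1; 0 0 0 0.2 0.03 0 1; 0 0 0 0 0 0 1")

```text
time_s: 18.55
ee_pos: [532.8, 194.7, 41.0]
tool_rot: [[0.001, 0.989, 0.151], [0.0, 0.151, -0.989], [-1.0, 0.001, -0.0]]
contact_force: [-0.3, 0.5, -0.6]
opening: 85.4
```

Run:
```python
from h import *
o=env.observe();print(o['time_s'],o['ee_pos'],o['contact_force'])
im=snap('wrist','w14.png')
```

```text
18.55 [532.79289096 194.7175436   41.01928912] [-0.32632696  0.47475636 -0.56909943]
```

View pics/w14.png

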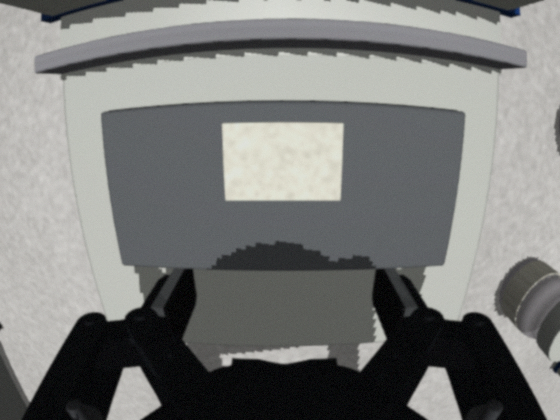

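drive_tool(commands="0 0 0 0.3 0.045 0 1; 0 0 0 0.3 0.045 0 1; 0 0 0 0.3 0.045 0 1; 0 0 0 0.3 0.045 0 1; 0 0 0 0.2 0.03 0 1")

```text
time_s: 19.02
ee_pos: [546.6, 196.8, 41.0]
tool_rot: [[0.0, 0.989, 0.151], [-0.0, 0.151, -0.989], [-1.0, 0.0, 0.0]]
contact_force: [-0.8, 0.4, -0.6]
opening: 85.2
```

drive_tool(commands="0 0 0 0.1 0.015 0 1; 0 0 0 0.1 0.015 0 1; 0 0 0 0.05 0.008 0 1; 0 0 0 0 0 0 1; 0 0 0 0 0 0 1")

```text
time_s: 19.43
ee_pos: [548.7, 197.1, 41.1]
tool_rot: [[0.0, 0.989, 0.151], [0.0, 0.151, -0.989], [-1.0, 0.0, 0.0]]
contact_force: [-0.6, -0.6, 0.3]
opening: 85.7
```

Run:
```python
from h import *
o=env.observe();print(o['time_s'],o['ee_pos'],o['contact_force'])
im=snap('wrist','w15.png')
cv2.imwrite('pics/w15a.png',cv2.resize(im[20:320,80:480,::-1],None,fx=2,fy=2))
```

```text
19.4333 [548.7338246  197.09315338  41.08128068] [-0.63914296 -0.56911199  0.30189786]
```

View pics/w15a.png

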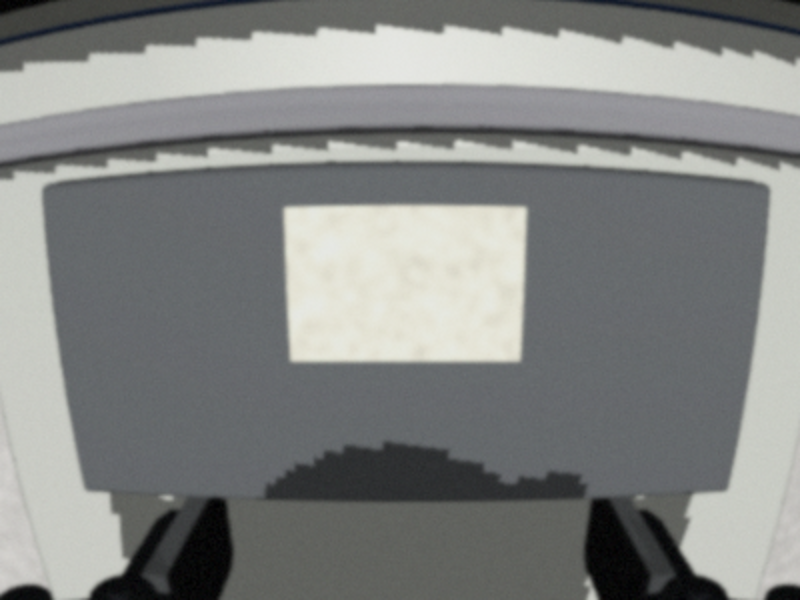

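drive_tool(commands="0 0 0 0.1 0.015 0 1; 0 0 0 0.1 0.015 0 1; 0 0 0 0.1 0.015 0 1; 0 0 0 0.1 0.015 0 1; 0 0 0 0 0 0 1")

```text
time_s: 19.9
ee_pos: [553.0, 197.7, 41.1]
tool_rot: [[0.0, 0.989, 0.151], [0.0, 0.151, -0.989], [-1.0, 0.0, 0.0]]
contact_force: [0.9, -0.5, -0.9]
opening: 85.4
```

drive_tool(commands="0 0 0 0.05 0.008 0 1; 0 0 0 0.05 0.008 0 1; 0 0 0 0.05 0.008 0 1; 0 0 0 0.05 0.008 0 1; 0 0 0 0 0 0 1")

```text
time_s: 20.32
ee_pos: [554.2, 197.9, 41.0]
tool_rot: [[-0.001, 0.989, 0.151], [-0.0, 0.151, -0.989], [-1.0, -0.001, 0.0]]
contact_force: [-2.6, -0.7, 1.3]
opening: 85.2
```

drive_tool(commands="0 0 0 0.05 0.008 0 1; 0 0 0 0.05 0.008 0 1; 0 0 0 0 0 0 1; 0 0 0 0 0 0 1; 0 0 0 0 0 0 1")

```text
time_s: 20.73
ee_pos: [554.4, 197.8, 41.0]
tool_rot: [[-0.003, 0.988, 0.151], [-0.001, 0.151, -0.988], [-1.0, -0.003, 0.001]]
contact_force: [-6.3, -1.3, 3.6]
opening: 85.3
```

Run:
```python
from h import *
o=env.observe();print(o['time_s'],o['ee_pos'],o['contact_force'],o['torque'])
im=snap('wrist','w16.png')
cv2.imwrite('pics/w16a.png',cv2.resize(im[20:320,80:480,::-1],None,fx=2,fy=2))
```

```text
20.7333 [554.39987626 197.8357142   40.99643667] [-6.2872828  -1.25132929  3.62203954] [-0.01962404  0.73892432  0.19293773]
```

View pics/w16a.png

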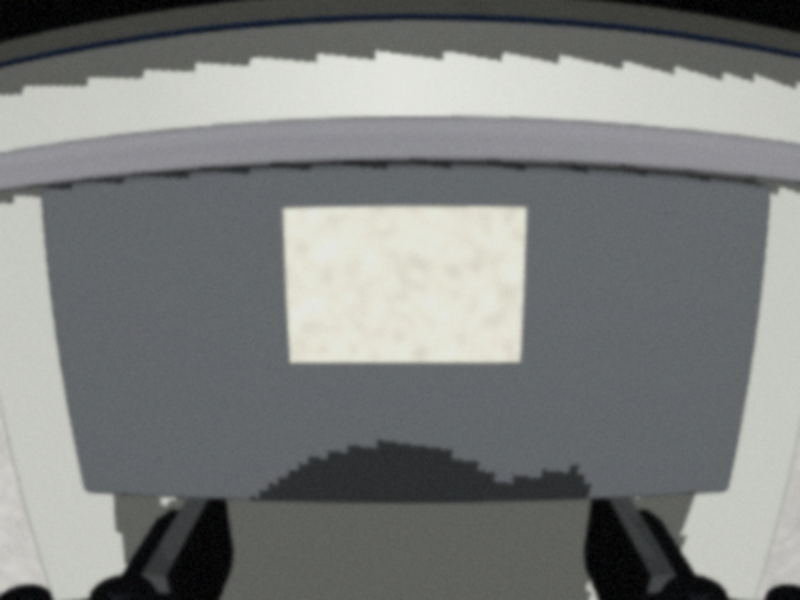

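The case's long side is flush with the rail across its full width, along the line at rows 165–190 of the crop, with 6 N of contact. Now I'll back away.

drive_tool(commands="0 0 0 -0.3 -0.045 0 1; 0 0 0 -0.6 -0.09 0 1; 0 0 0 -1 -0.15 0 1; 0 0 0 0 0 2 1; 0 0 0 0 0 3 1")

```text
time_s: 21.2
ee_pos: [533.5, 194.4, 88.7]
tool_rot: [[-0.007, 0.989, 0.151], [-0.002, 0.151, -0.989], [-1.0, -0.007, 0.001]]
contact_force: [0.8, 0.3, 0.2]
opening: 85.5
```

drive_tool(commands="0 0 0 0 0 4 1; 0 0 0 0 0 4 1; 0 0 0 0 0 3 1; 0 0 0 0 0 0 1; 0 0 0 0 0 0 1")

```text
time_s: 21.62
ee_pos: [537.0, 195.6, 203.1]
tool_rot: [[0.005, 0.989, 0.151], [0.001, 0.151, -0.989], [-1.0, 0.005, -0.001]]
contact_force: [-0.3, 0.4, -1.1]
opening: 85.4
```

Run:
```python
from h import *
o=env.observe();print(o['time_s'],o['ee_pos'],o['contact_force'])
im=snap('wrist','w17.png'); im=snap('top','t17.png'); snap('scene','s17.png')
cal=env.calibration('wrist')
for n,z in (('case_1_center',37),('stop_foot',30)):
  for c in ('wrist','scene','top'):
    for d in env.pinpoint(n,c)[:4]: print(n,c,np.round(d['point'],1),round(d['p'],2),at_z(c,d['point'],z).round(1))
```

```text
21.6167 [537.04608377 195.56256887 203.05970887] [-0.31949485  0.39988856 -1.12974672]
case_1_center wrist [123.4 282.3] 0.78 [595.6 205.7  37. ]
case_1_center scene [266.3 378.1] 0.64 [607.  209.1  37. ]
case_1_center top [187.2 184. ] 0.61 [596.9 197.3  37. ]
stop_foot wrist [ 82.  284.3] 0.72 [632.9 209.8  30. ]
stop_foot top [171.1 177.2] 0.86 [642.5 219.1  30. ]
stop_foot top [228.1 334.6] 0.74 [ 493.8 -192.9   30. ]
stop_foot top [214.7 335.6] 0.42 [ 528.9 -196.3   30. ]
```

View pics/w17.png

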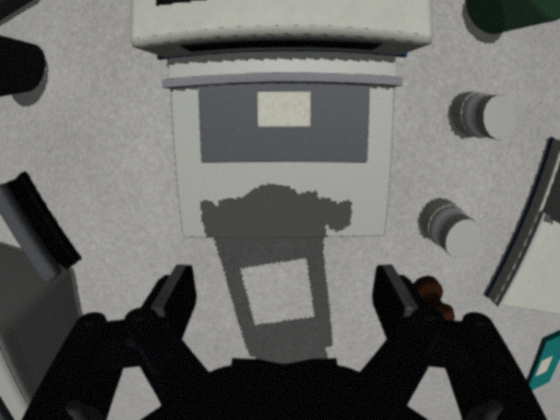

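View pics/s17.png

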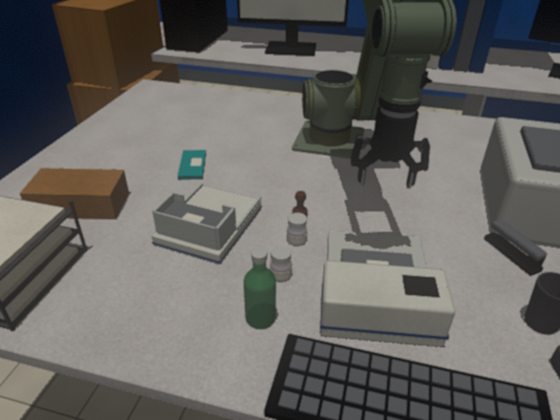

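Run:
```python
from h import *
def D(P,v=(535.6,-204.4,-.1153)):
    c,s=np.cos(v[2]),np.sin(v[2]);d=np.array(P)[:2]-v[:2];return np.round([c*d[0]+s*d[1],-s*d[0]+c*d[1]],1)
out=[]
for f,z in(('t0',86),('t17',72)):
    im=cv2.imread(f'pics/{f}.png');g=im.min(2).copy();sub=g[165:198,325:362]
    out.append(cv2.resize(im[150:270,280:400],(400,400),interpolation=cv2.INTER_CUBIC))
    m=(sub>110).astype(np.uint8);n,l,st,ce=cv2.connectedComponentsWithStats(m)
    for s,c in zip(st[1:],ce[1:]):
        if s[4]>40: p=(c[1]+165,c[0]+325);print(f,s,np.round(p,1),D(at_z('top',p,z)))
cv2.imwrite('pics/cmp.png',np.hstack(out))
```

```text
t0 [ 11  11  17  12 168] [181.4 344.1] [67.   1.5]
t17 [  0   0  37   7 176] [167.1 345.9] [109.4  -1.6]
t17 [ 10  12  18  14 208] [183.5 343.5] [65.5  0.5]
```

View pics/cmp.png

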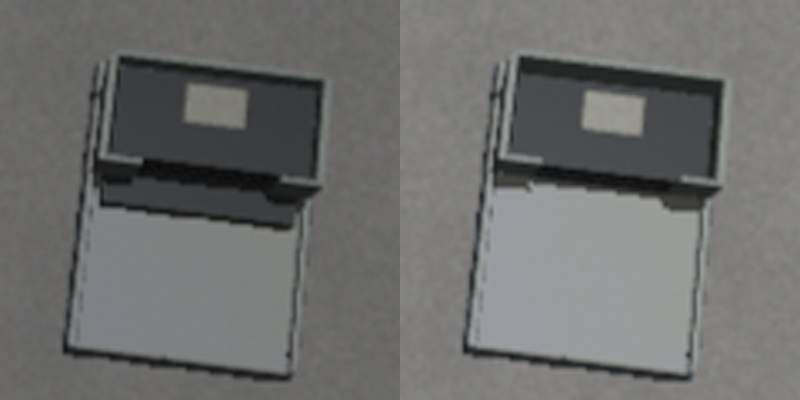

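```bash
python3 -c "
from bench import env
print(env.hand_in(), env.observe()['time_s'])"
```

```text
the job is handed in; nothing more can be done
the job is handed in; nothing more can be done
```

I drew the bottom case out with the shut fingertip, pressing at about 5–14 N. I then gripped it across its 70 mm, laid it on the reader's bed and pushed it with both open fingers up to the stop rail. It met the rail at about 6 N, and I backed the arm off and handed in at about 22 s.

**What the last checks showed:**
- **Case:** the wrist pictures show it flat, flush and parallel along the rail, and centred on the bed.
- **Stack:** the upper cases look level after dropping 14 mm. The top one's label moved about 1.5 mm along x. I saw the two below it only from above and did not measure them.
- **Bystanders:** the jars, bottle, stamp and turquoise look-alike look unmoved in the pictures; I did not measure them.

**Where the checks disagreed:** the cameras and networks differ by several millimetres on where the reader and case are. The case centre came out at x ≈ 596, 597 and 607 mm in the wrist, top and scene cameras. For the rail fit I relied on the contact force and the close wrist view. The drag force also fell to 5 N for a moment, below the suggested 8 N, before I pressed harder. The case kept moving with the finger.

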